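# Pack a case of nut tins from the gravity track

## Robot

A 7-joint arm with a two-finger parallel gripper is mounted at the origin on the work surface. World frame = base frame: x ahead of the robot, y to its left, z up, the work surface at z = 0. Lengths are in m, angles in rad, forces in N, time in s.
With the tool pointing down it reaches from about 0.425 to 0.975 m from the base axis. Payload 16.7 kg.
Tool frame: the origin (TCP) lies midway between the tips of the shut fingers; the grasp point (between the pads) lies 19 mm behind it; z points along the fingers, y is the line along which they close (so a half turn about z gives the same grasp; the last joint's range is limited). The gripper opens to 85 mm and grips with 20 to 120 N. Pads are 22 mm wide; open, the fingers measure 114 mm over their backs; the gripper's body (76 mm by 85 mm) begins 54 mm behind the grasp point. The pads swing forward as they close: fully open they stand 13 mm farther back than shut.
Start: joints at [1.065, 0.426, 0.074, 1.606, -0.034, 1.111, -0.067], TCP at [0.236, -0.632, 0.231] pointing down, gripper open.
Joint ranges: [-2.85, 2.85], [-0.5, 2.14], [-1.23, 1.37], [0.21, 2.46], [-1.02, 4.16], [0.16, 2.05], [-2.73, 2.73]. Speed limits (rad/s): [1.89, 1.89, 2.39, 2.39, 3.01, 3.01, 3.01].

## Interface

Orientations are given as a unit quaternion [x, y, z, w].
In Python, from rig import ctrl gives the robot as it stands.
- The arm moves only by the shell command python3 -m creep 'ROWS' [OPENING]. ROWS is a JSON object of lists of equal length, an entry for each row: "offset": the shift along the world's x, y, z in mm, a list of three; "delta_rot": the turn, a rotation vector about the world's x, y, z in rad, a list of three. In form: {"offset": [[dx, dy, dz], ...], "delta_rot": [[wx, wy, wz], ...]}. A call has 1 to 5 rows; each row is the pose to reach, as a shift and turn from the pose commanded when the call began; what a row does not reach only later rows make up. A row lasts 1/10 s, in which the tool goes at most 50 mm and 8.59 degrees, less where a joint would pass 70% of its speed; a pose out of reach is approached as far as the arm can. A call with a gripper value outside its range is refused whole. OPENING is the closure, from 0 (fully open) to 1 (shut), set as the call begins (- or left out, the last holds). The fingers move at their own pace and stop on an object; the grip force is fixed at half the most. Time passes only in rows, so rows that repeat a pose let the fingers close. It gives the time, the measured TCP pose, the force, the opening and the grip force at its end, in the units of the state.
- ctrl.sense(): the state, without advancing time (a new reading comes with each control period).
- ctrl.read_camera(name): name is "scene" or "top" or "wrist"; returns a dict with "img" (384x512x3 uint8, red, green, blue), "fx", "fy", "cx", "cy" (pixels), "position" and "orientation" of the camera in the world; the wrist camera has in their place "tool_from_camera" (4x4, takes a point from camera to tool coordinates, whose origin is the TCP and whose axes are the flange's). Camera axes: x right, y up, looking along -z (the intrinsics and any distortion apply to the point x, -y, -z); pixel columns grow to the right and rows downward; lengths in m; the calibration is good to about 2 mm. A picture is of the moment at which its call begins: read the wrist's pose just before it. There is no depth.
- ctrl.sign_off(): hands the job in; it is judged then, once.
Trained networks look in a picture, given as the dict that the camera call returned (one of the last four; its "shot" number tells which), for a name from the list of things; names that differ only in an ending like _2 or _b are one class to them, and where a whole thing is asked for, a point or a joint stands for the part that bears it (a point fixed in the world has none). Each returns a list of dicts, best first, with "conf" (0 to 1); they miss things now and then, are a little off and sometimes report something else, mostly with a low value. They report only what shows in the picture. A call takes as long as a camera call. They do not tell look-alikes from the thing itself.
- ctrl.find_in(picture, query): "box" ([left, top, width, height] in pixels, round what is visible of it).
- ctrl.trace(picture, query): "region" (384x512 bool, what is visible of it) and "box" ([left, top, width, height] in pixels, round what is visible of it).
- ctrl.spot_point(picture, query): "centre" ([column, row] in pixels: a listed point, or the origin of a listed thing).
The state is a dict: "t": time; "joints": joint angles; "dq": joint speeds; "joint_torque": joint torques, N m; "tool_pos": TCP position; "tool_rot": TCP orientation; "ft_force": force on the tool from outside, world axes, zero at the start; "ft_torque": the same for the moment, N m; "grip_width": finger opening in m; "grasp_force": force on a finger pad.
Only numpy, scipy, OpenCV 4.12 (cv2) and the standard library are available. Lean on these libraries where they do the work, as an engineer would, in place of code of your own. Each camera call takes 0.05 s, during which the arm holds its last target. There are 200 camera calls.

## Task

Turn the black knob beside the sloped track until it clicks over and lets the tins roll down to the stop, then pack every tin into the cardboard case, down on its floor in one layer, always taking the tin at the stop and letting the next one roll down to it. When all the tins are in the case, turn the knob back until it clicks shut again. Do not push the other things on the table about.

Things in the scene. Friction and masses are not known exactly. Their poses are not given: they have to be found in the camera images.
- tin0_c (a point): Centre of a closed round tin of nuts, bare metal, 50 mm in diameter and 62 mm long, about 150 g; y is its own long axis. All tins are alike; four to six are present and the rest are absent. On the track the tins lie across it, axis level.
- tin1_c (a point): Centre of a closed round tin of nuts, bare metal, 50 mm in diameter and 62 mm long, about 150 g; y is its own long axis. All tins are alike; four to six are present and the rest are absent. On the track the tins lie across it, axis level.
- tin2_c (a point): Centre of a closed round tin of nuts, bare metal, 50 mm in diameter and 62 mm long, about 150 g; y is its own long axis. All tins are alike; four to six are present and the rest are absent. On the track the tins lie across it, axis level.
- tin3_c (a point): Centre of a closed round tin of nuts, bare metal, 50 mm in diameter and 62 mm long, about 150 g; y is its own long axis. All tins are alike; four to six are present and the rest are absent. On the track the tins lie across it, axis level.
- tin4_c (a point): Centre of a closed round tin of nuts, bare metal, 50 mm in diameter and 62 mm long, about 150 g; y is its own long axis. All tins are alike; four to six are present and the rest are absent. On the track the tins lie across it, axis level.
- tin5_c (a point): Centre of a closed round tin of nuts, bare metal, 50 mm in diameter and 62 mm long, about 150 g; y is its own long axis. All tins are alike; four to six are present and the rest are absent. On the track the tins lie across it, axis level.
- bay (a point): Where the end tin rests against the stop at the low end of the sloped aluminium track (bed 80 mm wide): the centre of that tin, 25 mm above the bed. x runs up the slope (0.16 rad above level), y level across the track, along the tin's axis, z square to the bed. The sides here are open but for 6 mm lips: the end tin can be gripped by its flat ends from above. Stop plate 28 mm tall.
- gate_foot (a point): First fin of the gate, at bed level, 38 mm up-slope of the stop position; same axes. The gate is a comb of six fins, 52 mm apart, which stand 11 mm out of the bed at the start; one tin can wait above each, between side walls 30 mm tall (outer faces 38 mm from the middle). With the fins down, and whenever the end tin is taken, the tins roll to the stop by themselves in about two seconds.
- knob_grip (a point): Grip point of the black bar knob that works the gate: on its upright axis. Bar 64 mm long (this frame's x, turning with the knob), 16 mm thick (y), reaching 17 mm above and 20 mm below this point; under it a disc 68 mm across on a white housing 85 mm tall, 115 mm to the +y side of the track's middle and 85 mm up-track of the stop position.
- feed_knob (a joint): Knob angle: 0 = gate shut (bar along the track), 1.3 = gate open, growing clockwise seen from above; end stops at both. A spring detent holds it at either end: it resists with about 0.2 N m at most, falling to nothing half-way, then snaps over to the other end by itself; let go before half-way, it springs back. The gate fins go down and up with it.
- case: Open cardboard case, loose on the table, 0.9 kg, outside 198 (x) x 264 (y) x 48 mm tall; origin at the centre of its underside, z up. Floor and walls 4 mm thick. Dividers 18 mm tall make six compartments, 60 mm (x) by 126 mm (y), centred at x = -64, 0, +64 mm and y = -65, +65 mm. A tin laid with its axis along y fits one with room for the fingers at both ends.
- jar: Bystander, not to be disturbed: round jar, 68 mm across, 100 mm tall. Origin at the centre of its underside.
- tape: Bystander, not to be disturbed: roll of clear tape lying flat, 100 mm across, 45 mm tall. Origin at the centre of its underside.
- cup: Bystander, not to be disturbed: steel measuring cup, 80 mm across, 75 mm tall. Origin at the centre of its underside.
- shaker: Bystander, not to be disturbed: white plastic bottle, 60 mm across, 130 mm tall. Origin at the centre of its underside.
- bar_box: Bystander, not to be disturbed: small carton 70 x 120 x 50 mm. Origin at the centre of its underside.
- scoop: Bystander, not to be disturbed: small steel scoop, 165 mm long, 32 mm tall (origin in its bowl, handle to +x).
There are look-alikes about, which are no part of the job. What is shaped like the part that bears tin5_c but blue is not meant. Leave any green look-alike of the part that bears tin2_c alone.

How it is judged:
By the outcome, as a careful person would: the job done as asked, in the order asked, and still so for the second after the job is handed in, with the robot touching nothing.
Of tin0, tin1, tin2, tin3, tin4, tin5 only 4 to 6 are there at a start; the rules pass over those that are not, and their reading is None.
At some moment in a run one of case may be knocked a few centimetres aside while the robot is not near it.
Once in a run the grip may slacken for a moment while it holds something.
It also fails if it takes over 210 s, if anything falls off the work surface, if the arm or the gripper's body presses on something with over 40 N, if the wrist force passes 120 N, or if a joint passes its speed limit or range.

## Working session

There is one attempt and no reset: what is moved stays moved. The work goes in short steps, Python scripts to look and compute and a shell command to move; the robot and the scene stay as the last step left them, time stands still between calls to the robot, and variables do not carry over. Pictures are saved under pics/ and viewed, at most 14 in all, crops included, and the job is handed in when it is done.

```bash
ls; mkdir -p pics; python3 - <<'E'
from rig import ctrl
import cv2,numpy as np
s=ctrl.sense();print(s)
for n in ["scene","top"]:
    p=ctrl.read_camera(n);print(n,p["fx"],p["fy"],p["cx"],p["cy"],p["position"],p["orientation"],[k for k in p])
    cv2.imwrite(f"pics/{n}0.png",cv2.resize(p["img"][:,:,::-1],(800,600)))
    for q in ["tin0_c","bay","gate_foot","knob_grip","case","jar","tape","cup","shaker","bar_box","scoop"]:
        print(q,[(np.round(d["centre"],1).tolist(),round(d["conf"],2)) for d in ctrl.spot_point(p,q)])
E
```

```text
pics
{'t': 0.0, 'joints': array([ 1.06448399,  0.42674513,  0.07381124,  1.60662978, -0.03411395,
        1.11084057, -0.0671112 ]), 'dq': array([-9.65733236e-04,  9.48377670e-05,  1.50863739e-03,  8.01177942e-05,
       -9.20070966e-04, -2.70133788e-04,  2.32721997e-03]), 'joint_torque': array([-1.25316885e-03, -9.49851537e+01,  3.76087815e+00, -4.63512325e+01,
        1.93651649e-02,  1.03513518e-02,  5.23755409e-05]), 'tool_pos': array([ 0.23561569, -0.63207697,  0.23059062]), 'tool_rot': array([ 9.84128768e-01,  1.77454507e-01, -1.56885231e-04, -6.64120713e-04]), 'ft_force': array([-1.1439542 ,  0.32765904, -1.17663645]), 'ft_torque': array([-0.02253591,  0.06088044, -0.02099722]), 'grasp_force': 0.0, 'grip_width': 0.08540181350111593}
scene 460.7346005712402 460.7346005712402 259.93968548128527 190.6986406257639 [1.164163   0.90733584 1.17913355] [0.10665303 0.37113388 0.87897559 0.27979759] ['img', 'fx', 'fy', 'cx', 'cy', 'position', 'orientation', 'shot']
tin0_c [([245.0, 147.1], 0.51)]
bay [([253.6, 141.7], 0.58), ([180.3, 135.8], 0.29), ([184.8, 173.8], 0.25)]
gate_foot [([2
[... 303 characters left out ...]
, 152.8], 0.61), ([180.6, 134.9], 0.47)]
top 483.57905125811794 483.57905125811794 252.3178315764988 193.2350547100606 [ 2.19977055e-01 -1.70143756e-03  1.71186275e+00] [-0.06223753  0.07422606  0.70708603 -0.70046151] ['img', 'fx', 'fy', 'cx', 'cy', 'position', 'orientation', 'shot']
tin0_c [([302.9, 208.2], 0.79)]
bay [([305.7, 225.5], 0.95)]
gate_foot [([308.1, 216.0], 0.84), ([396.2, 180.6], 0.49), ([307.1, 226.4], 0.3)]
knob_grip [([275.0, 204.3], 0.74), ([298.3, 146.8], 0.36)]
case [([182.1, 214.5], 0.91)]
jar [([339.7, 194.4], 0.66)]
tape [([240.8, 140.6], 0.98)]
cup [([190.8, 150.4], 0.96)]
shaker [([99.8, 187.8], 0.89)]
bar_box [([163.3, 153.2], 0.79)]
scoop [([397.7, 181.1], 0.77)]
```

View pics/scene0.png

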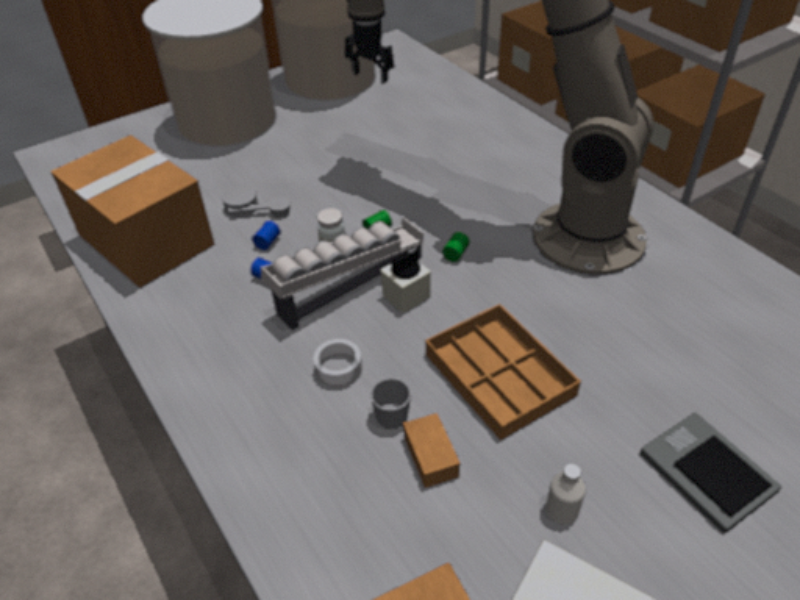

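View pics/top0.png

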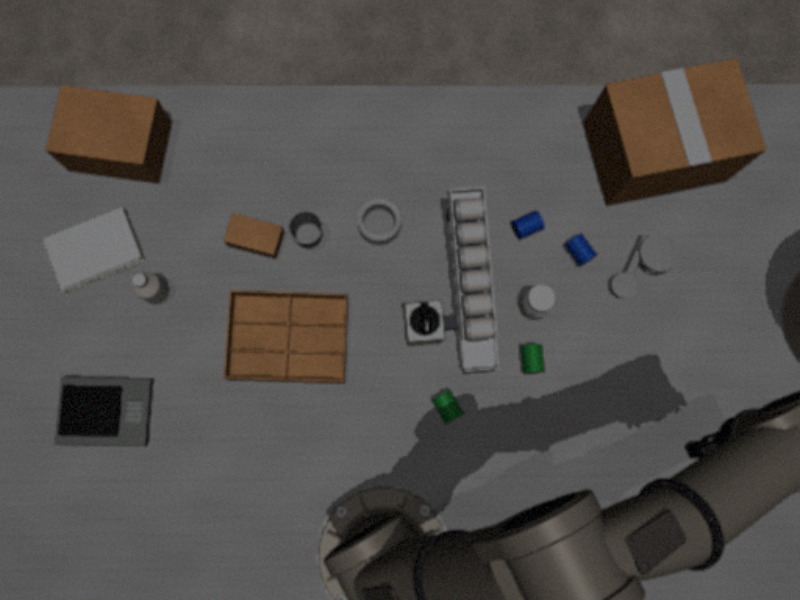

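The scene and top views show six tins on the track. In the top view they run from (481,327) near the stop up to (468,208), with the knob at (425,319) and the case centred at (288,337). The look-alikes stand apart on the table: blue at (528,224) and (580,249), green at (532,358) and (447,405). The tins to pack are the six bare-metal ones between the track walls, so I'm ignoring the blue and green ones.

```bash
cat > h.py <<'E'
from rig import ctrl
import cv2,numpy as np
from scipy.spatial.transform import Rotation as R
def cam(p,s=None):
    if "position" in p: return np.array(p["position"]),R.from_quat(p["orientation"]).as_matrix()
    T=np.eye(4);T[:3,:3]=R.from_quat(s["tool_rot"]).as_matrix();T[:3,3]=s["tool_pos"]
    M=T@np.array(p["tool_from_camera"]);return M[:3,3],M[:3,:3]
def ray(p,uv,s=None):
    o,Rm=cam(p,s);d=Rm@np.array([(uv[0]-p["cx"])/p["fx"],-(uv[1]-p["cy"])/p["fy"],-1]);return o,d/np.linalg.norm(d)
def atz(p,uv,z,s=None):
    o,d=ray(p,uv,s);return o+d*(z-o[2])/d[2]
def proj(p,X,s=None):
    o,Rm=cam(p,s);c=Rm.T@(np.array(X)-o);return np.array([p["cx"]+p["fx"]*c[0]/-c[2],p["cy"]-p["fy"]*c[1]/-c[2]])
def tri(rs):
    A=sum(np.eye(3)-np.outer(d,d) for o,d in rs);b=sum((np.eye(3)-np.outer(d,d))@o for o,d in rs);return np.linalg.solve(A,b)
E
python3 - <<'E'
from h import *
a=ctrl.read_camera("scene");b=ctrl.read_camera("top")
k=tri([ray(a,(261.5,164.9)),ray(b,(275,204.3))]);print("knob",k)
print("bay",tri([ray(a,(253.6,141.7)),ray(b,(305.7,225.5))]),"gf",tri([ray(a,(251,154.1)),ray(b,(308.1,216))]))
sc=.64
# tins: first and last in both views
t=[tri([ray(a,(u*sc,v*sc)),ray(b,(x*sc,y*sc))]) for u,v,x,y in [(382,236,481,327),(287,268,468,208)]]
print("tins",t)
print("case",atz(a,(318.7,237.9),.0),atz(b,(182.1,214.5),.0))
c=[atz(b,(x*sc,y*sc),.048) for x,y in [(230,292),(348,294),(346,382),(226,379)]];print("corners",np.round(c,3))
for q,z in [("jar",.0),("tape",0),("cup",0),("shaker",0)]:
    r=ctrl.spot_point(b,q)
    if r: print(q,atz(b,r[0]["centre"],z).round(3))
E
```

```text
knob [ 0.48950922 -0.10192088  0.11199291]
bay [ 0.42876281 -0.21341384  0.1112765 ] gf [ 0.45615128 -0.2186898   0.06541228]
tins [array([ 0.47902711, -0.21834768,  0.09045258]), array([ 0.73480948, -0.1934619 ,  0.14251153])]
case [0.47006153 0.20689434 0.        ] [0.47958201 0.21872934 0.        ]
corners [[0.571 0.336 0.048]
 [0.565 0.072 0.048]
 [0.367 0.076 0.048]
 [0.376 0.339 0.048]]
jar [ 0.544 -0.353  0.   ]
tape [0.744 0.004 0.   ]
cup [0.726 0.167 0.   ]
shaker [0.592 0.513 0.   ]
```

```bash

python3 -m creep '{"offset":[[11,23,5],[22,47,10],[33,70,15],[44,94,20],[55,117,25]],"delta_rot":[[0,0,0.144],[0,0,0.288],[0,0,0.432],[0,0,0.576],[0,0,0.72]]}' 0
python3 -m creep '{"offset":[[11,23,5],[22,47,10],[33,70,15],[44,94,20],[55,117,25]],"delta_rot":[[0,0,0.144],[0,0,0.288],[0,0,0.432],[0,0,0.576],[0,0,0.72]]}'
python3 -m creep '{"offset":[[11,23,5],[22,47,10],[33,70,15],[44,94,20],[55,117,25]],"delta_rot":[[0,0,0.144],[0,0,0.288],[0,0,0.432],[0,0,0.576],[0,0,0.72]]}'
python3 -m creep '{"offset":[[11,23,5],[22,47,10],[33,70,15],[44,94,20],[55,117,25]],"delta_rot":[[0,0,0.144],[0,0,0.288],[0,0,0.432],[0,0,0.576],[0,0,0.72]]}'
python3 -m creep '{"offset":[[0,0,0],[0,0,0]],"delta_rot":[[0,0,0],[0,0,0]]}'
python3 - <<'E'
from h import *
s=ctrl.sense();p=ctrl.read_camera("wrist")
print(s["t"],s["tool_pos"],R.from_quat(s["tool_rot"]).as_matrix().round(3).tolist(),s["joints"].round(2))
cv2.imwrite("pics/w1.png",cv2.resize(p["img"][:,:,::-1],(800,600)))
print(p["fx"],p["cx"],p["cy"],np.round(p["tool_from_camera"],3).tolist())
for q,z in [("knob_grip",.112),("bay",.081),("gate_foot",.06),("tin0_c",.09)]:
    for d in ctrl.spot_point(p,q): print(q,np.round(d["centre"],1),round(d["conf"],2),atz(p,d["centre"],z,s).round(4))
for n,X in [("bay",(.42,-.224,.081)),("knob",(.4895,-.102,.112)),("t0",(.479,-.2183,.0905))]: print(n,proj(p,X,s))
E
```

```text
t: 2.0
tool_pos: [0.2911, -0.5144, 0.2566]
tool_rot: [0.857, 0.515, -0.0, 0.0]
ft_force: [0.5, 0.3, -0.3]
grip_width: 0.0856
grasp_force: 0.0
t: 2.5
tool_pos: [0.3461, -0.3974, 0.2817]
tool_rot: [0.621, 0.784, -0.0, 0.0]
ft_force: [-0.4, 1.0, 0.1]
grip_width: 0.0854
grasp_force: 0.0
t: 3.0
tool_pos: [0.401, -0.2804, 0.3067]
tool_rot: [0.305, 0.952, -0.0, 0.0]
ft_force: [0.1, -0.5, 0.1]
grip_width: 0.0852
grasp_force: 0.0
t: 3.5
tool_pos: [0.456, -0.1634, 0.3317]
tool_rot: [-0.051, 0.999, -0.0, 0.0]
ft_force: [0.1, 0.4, 0.5]
grip_width: 0.0856
grasp_force: 0.0
t: 3.7
tool_pos: [0.4558, -0.1643, 0.3314]
tool_rot: [-0.047, 0.999, -0.0, 0.0]
ft_force: [-1.4, -0.4, -0.6]
grip_width: 0.0855
grasp_force: 0.0
3.7 [ 0.45576459 -0.16432261  0.33139548] [[-0.996, -0.094, 0.0], [-0.094, 0.996, -0.0], [-0.0, -0.0, -1.0]] [ 0.77  0.06 -0.58  1.86  0.04  1.23  1.85]
330.03880079772944 248.7614995113281 192.34922128641335 [[0.001, 0.955, 0.296, 0.075], [1.0, -0.001, 0.0, 0.0], [0.001, 0.296, -0.955, -0.143], [0.0, 0.0, 0.0, 1.0]]
knob_grip [306.5 199.8] 0.93 [ 0.4951 -0.0935  0.112 ]
bay [204.3 117.1] 0.85 [ 0.4155 -0.2204  0.081 ]
gate_foot [209.  151.2] 0.76 [ 0.459  -0.2147  0.06  ]
tin0_c [206.2 172.5] 0.67 [ 0.4793 -0.2134  0.09  ]
bay [200.98430455 120.68198209]
knob [299.89571943 194.55478023]
t0 [202.05342444 171.93468853]
```

View pics/w1.png

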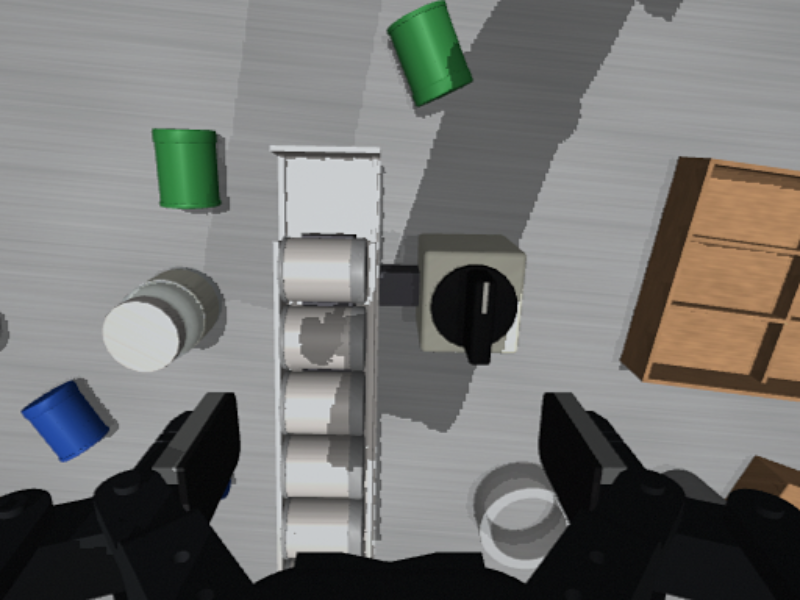

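The wrist view shows the knob bar at about (480,312), along the track, on its white housing at (470,295). Six bare tins lie between the track walls, the empty stop is at (325,150), and the green and blue look-alikes lie outside the track. I'll move in over the knob for a closer look.

```bash

python3 -m creep '{"offset":[[12,22,-40],[24,44,-80],[37,66,-115],[37,66,-115],[37,66,-115]],"delta_rot":[[0,0,0],[0,0,0],[0,0,0],[0,0,0],[0,0,0]]}' 0.3
python3 - <<'E'
from h import *
s=ctrl.sense();p=ctrl.read_camera("wrist")
print(s["t"],s["tool_pos"],s["joints"].round(2))
cv2.imwrite("pics/w2.png",p["img"][:,:,::-1])
for q,z in [("knob_grip",.112),("bay",.081)]:
    for d in ctrl.spot_point(p,q): print(q,np.round(d["centre"],1),round(d["conf"],2),atz(p,d["centre"],z,s).round(4))
for x in (.485,.490,.495):
  for y in (-.105,-.1,-.095): print(x,y,proj(p,(x,y,.112),s).round(1),proj(p,(x,y,.129),s).round(1))
for d in ctrl.trace(p,"feed_knob")[:1]: print(d["box"],d["conf"])
E
```

```text
t: 4.45
tool_pos: [0.4925, -0.0985, 0.2158]
tool_rot: [-0.048, 0.999, 0.0, -0.001]
ft_force: [-0.5, 0.7, 0.9]
grip_width: 0.0594
grasp_force: 0.0
4.45 [ 0.4924533  -0.09846839  0.2157806 ] [ 0.63  0.22 -0.64  1.97  0.15  1.    1.59]
knob_grip [252.8 201.3] 0.82 [ 0.5004 -0.0944  0.112 ]
bay [107.9  73.7] 0.58 [ 0.4155 -0.218   0.081 ]
0.485 -0.105 [241.1 181.4] [240.6 187.5]
0.485 -0.1 [247.5 181.9] [247.5 188.1]
0.485 -0.095 [254.  182.5] [254.3 188.8]
0.49 -0.105 [240.6 187.5] [240. 194.]
0.49 -0.1 [246.9 188.1] [246.8 194.7]
0.49 -0.095 [253.3 188.7] [253.6 195.3]
0.495 -0.105 [240.  193.6] [239.4 200.5]
0.495 -0.1 [246.3 194.2] [246.2 201.1]
0.495 -0.095 [252.7 194.8] [252.9 201.7]
[50.7, 36.6, 120.1, 300.9] 0.65
```

View pics/w2.png

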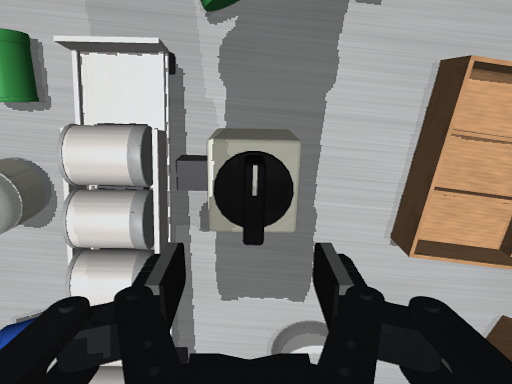

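The bar knob and its disc centre are at (254,189), so the knob is about 4 mm further in x and y than I assumed. I'll straddle it loosely and turn it clockwise.

```bash

python3 -m creep '{"offset":[[2,2,0],[4,4,0],[4,4,0],[4,4,-20],[4,4,-45]],"delta_rot":[[0,0,0],[0,0,0],[0,0,0],[0,0,0],[0,0,0]]}' 0.74
python3 -m creep '{"offset":[[0,0,-20],[0,0,-40],[0,0,-65],[0,0,-65]],"delta_rot":[[0,0,0],[0,0,0],[0,0,0],[0,0,0]]}'
python3 -m creep '{"offset":[[0,0,0],[0,0,0],[0,0,0],[0,0,0],[0,0,0]],"delta_rot":[[0,0,-0.1],[0,0,-0.2],[0,0,-0.3],[0,0,-0.4],[0,0,-0.5]]}'
python3 -m creep '{"offset":[[0,0,0],[0,0,0],[0,0,0],[0,0,0],[0,0,0]],"delta_rot":[[0,0,-0.1],[0,0,-0.2],[0,0,-0.3],[0,0,-0.4],[0,0,-0.5]]}'
python3 -m creep '{"offset":[[0,0,0],[0,0,0],[0,0,0],[0,0,0]],"delta_rot":[[0,0,-0.1],[0,0,-0.2],[0,0,-0.33],[0,0,-0.33]]}'
```

```text
t: 5.15
tool_pos: [0.4975, -0.0947, 0.1717]
tool_rot: [-0.047, 0.999, -0.0, 0.001]
ft_force: [0.9, -0.4, -0.8]
grip_width: 0.022
grasp_force: 0.0
t: 5.55
tool_pos: [0.4951, -0.0943, 0.104]
tool_rot: [-0.048, 0.999, 0.001, -0.002]
ft_force: [-1.2, -1.0, 0.3]
grip_width: 0.0222
grasp_force: 0.0
t: 6.05
tool_pos: [0.4972, -0.0943, 0.1075]
tool_rot: [0.203, 0.979, 0.0, 0.0]
ft_force: [-0.8, 2.0, -1.8]
grip_width: 0.0224
grasp_force: 4.8
t: 6.55
tool_pos: [0.4973, -0.0942, 0.1076]
tool_rot: [0.439, 0.899, 0.0, 0.0]
ft_force: [1.5, 0.1, 0.2]
grip_width: 0.0221
grasp_force: 0.0
t: 6.95
tool_pos: [0.4973, -0.0943, 0.1075]
tool_rot: [0.58, 0.815, 0.0, 0.001]
ft_force: [-1.1, 0.1, -0.4]
grip_width: 0.022
grasp_force: 0.0
```

```bash

python3 -m creep '{"offset":[[0,0,30],[0,0,60],[0,0,90],[0,0,93]],"delta_rot":[[0,0,0],[0,0,0],[0,0,0.1],[0,0,0.23]]}'
python3 -m creep '{"offset":[[-16,-25,0],[-32,-50,0],[-48,-75,0],[-64,-100,0],[-80,-125,0]],"delta_rot":[[0,0,0.14],[0,0,0.28],[0,0,0.42],[0,0,0.55],[0,0,0.55]]}' 0
python3 -m creep '{"offset":[[0,0,0],[0,0,0],[0,0,0],[0,0,0],[0,0,0]],"delta_rot":[[0,0,0.14],[0,0,0.28],[0,0,0.42],[0,0,0.55],[0,0,0.55]]}' 0
python3 - <<'E'
from h import *
s=ctrl.sense();p=ctrl.read_camera("wrist")
print(s["t"],s["tool_pos"],R.from_quat(s["tool_rot"]).as_matrix().round(3).tolist(),s["joints"].round(2))
cv2.imwrite("pics/w3.png",p["img"][:,:,::-1])
for q,z in [("bay",.081),("tin0_c",.081),("knob_grip",.112)]:
    for d in ctrl.spot_point(p,q): print(q,np.round(d["centre"],1),round(d["conf"],2),atz(p,d["centre"],z,s).round(4))
print(proj(p,(.418,-.219,.081),s))
E
```

```text
t: 7.35
tool_pos: [0.4986, -0.0944, 0.2037]
tool_rot: [0.478, 0.878, 0.001, 0.003]
ft_force: [0.4, -0.6, 0.0]
grip_width: 0.0226
grasp_force: 0.0
t: 7.85
tool_pos: [0.4162, -0.2204, 0.2002]
tool_rot: [0.221, 0.975, -0.0, 0.0]
ft_force: [0.9, -0.1, 0.9]
grip_width: 0.0859
grasp_force: 0.0
t: 8.35
tool_pos: [0.4169, -0.2195, 0.2]
tool_rot: [-0.051, 0.999, -0.0, 0.0]
ft_force: [-0.8, -1.3, 0.5]
grip_width: 0.0853
grasp_force: 0.0
8.35 [ 0.41688047 -0.21947133  0.20002886] [[-0.995, -0.101, 0.001], [-0.101, 0.995, -0.0], [-0.001, -0.0, -1.0]] [ 0.71  0.15 -0.39  2.06  0.07  0.94  1.95]
bay [249.  307.6] 0.47 [ 0.5346 -0.2072  0.081 ]
tin0_c [250.4 187.1] 0.65 [ 0.418 -0.218  0.081]
[249.19576989 186.96069556]
```

View pics/w3.png

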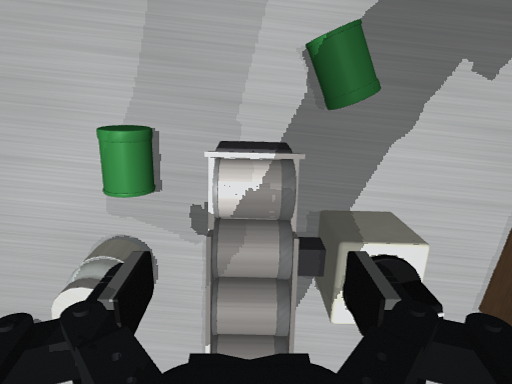

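The tins have rolled down, and the end tin sits at the stop at about (254,190), bare metal with plain ends. The green ones are off the track. I'll grip it.

```bash

python3 -m creep '{"offset":[[2,4,-40],[2,4,-80],[2,4,-115],[2,4,-139],[2,4,-139]],"delta_rot":[[0,0,0],[0,0,0],[0,0,0],[0,0,0],[0,0,0]]}' 0
python3 -m creep '{"offset":[[0,0,0],[0,0,0],[0,0,0],[0,0,0],[0,0,0]],"delta_rot":[[0,0,0],[0,0,0],[0,0,0],[0,0,0],[0,0,0]]}' 1
python3 -m creep '{"offset":[[0,0,20],[0,0,60],[0,0,100],[0,0,139],[0,0,139]],"delta_rot":[[0,0,0],[0,0,0],[0,0,0],[0,0,0],[0,0,0]]}'
cat > case.py <<'E'
from h import *
def case(n="top"):
    p=ctrl.read_camera(n);r=ctrl.trace(p,"case")
    m=r[0]["region"].astype(np.uint8);m=cv2.morphologyEx(m,cv2.MORPH_OPEN,np.ones((3,3)))
    c=max(cv2.findContours(m,0,2)[0],key=cv2.contourArea)[:,0]
    w=np.array([atz(p,q,.048)[:2] for q in c])*1000
    (x,y),(a,b),t=cv2.minAreaRect(w.astype(np.float32))
    print("case rect",round(x),round(y),round(a),round(b),round(t,1),"conf",round(r[0]["conf"],2), "spot",[atz(p,d["centre"],0).round(3) for d in ctrl.spot_point(p,"case")[:1]])
    return p
E
python3 - <<'E'
from case import *
s=ctrl.sense();print(s["tool_pos"],s["grip_width"],s["grasp_force"])
p=case();cv2.imwrite("pics/t1.png",p["img"][:,:,::-1])
E
```

```text
t: 9.05
tool_pos: [0.4171, -0.2145, 0.0579]
tool_rot: [-0.047, 0.999, 0.001, -0.002]
ft_force: [0.2, -0.4, 0.4]
grip_width: 0.0855
grasp_force: 0.0
t: 9.55
tool_pos: [0.4196, -0.2159, 0.0619]
tool_rot: [-0.047, 0.999, -0.001, 0.001]
ft_force: [-2.2, 2.2, 11.1]
grip_width: 0.0615
grasp_force: 65.4
t: 10.05
tool_pos: [0.4212, -0.2165, 0.205]
tool_rot: [-0.047, 0.999, -0.002, 0.004]
ft_force: [0.1, 0.1, -2.6]
grip_width: 0.0615
grasp_force: 68.9
[ 0.42116666 -0.21648992  0.20503763] 0.061547611489640525 68.91942143440247
case rect 471 209 266 205 87.5 conf 0.6 spot [array([0.466, 0.225, 0.   ])]
```

```bash

python3 -m creep '{"offset":[[8,33,0],[16,66,0],[24,99,0],[32,131,0],[40,163,0]],"delta_rot":[[0,0,0],[0,0,-0.02],[0,0,-0.03],[0,0,-0.04],[0,0,-0.05]]}'
python3 -m creep '{"offset":[[8,33,0],[16,66,0],[24,99,0],[32,131,0],[40,163,0]],"delta_rot":[[0,0,0],[0,0,-0.02],[0,0,-0.03],[0,0,-0.04],[0,0,-0.05]]}'
python3 -m creep '{"offset":[[8,33,0],[16,66,0],[24,99,0],[37,164,0],[37,164,0]],"delta_rot":[[0,0,0],[0,0,-0.02],[0,0,-0.03],[0,0,-0.03],[0,0,-0.03]]}'
python3 - <<'E'
from h import *
s=ctrl.sense();p=ctrl.read_camera("wrist")
print(s["tool_pos"],R.from_quat(s["tool_rot"]).as_matrix().round(3).tolist(),s["joints"].round(2),s["grip_width"])
cv2.imwrite("pics/w4.png",p["img"][:,:,::-1])
for d in ctrl.spot_point(p,"case"): print(np.round(d["centre"],1),round(d["conf"],2),atz(p,d["centre"],0,s).round(4))
c,sn=np.cos(-.035),np.sin(-.035)
for a in (-97,-32,32,97):
  for b in (-130,0,130): print(a,b,proj(p,((471+c*a-sn*b)/1000,(209+sn*a+c*b)/1000,.048 if abs(a)==97 or b else .022),s).round(0))
E
```

```text
t: 10.7
tool_pos: [0.4581, -0.0511, 0.1981]
tool_rot: [-0.022, 1.0, 0.0, -0.001]
ft_force: [1.3, 1.0, -0.9]
grip_width: 0.0614
grasp_force: 68.7
t: 11.2
tool_pos: [0.4981, 0.1117, 0.1979]
tool_rot: [0.003, 1.0, -0.0, -0.001]
ft_force: [1.5, -0.1, -1.8]
grip_width: 0.0613
grasp_force: 68.6
t: 11.7
tool_pos: [0.5347, 0.2793, 0.1978]
tool_rot: [0.015, 1.0, 0.001, -0.001]
ft_force: [-0.3, 0.4, -1.1]
grip_width: 0.0611
grasp_force: 68.6
[0.5346831  0.27933298 0.19776589] [[-1.0, 0.031, -0.002], [0.031, 1.0, 0.002], [0.002, 0.002, -1.0]] [-0.08  0.41 -0.65  1.77  0.28  1.05  0.71] 0.06110519231429694
[181.6 113.1] 0.76 [0.4788 0.2137 0.    ]
-97 -130 [-12. -23.]
-97 0 [156. -22.]
-97 130 [323. -21.]
-32 -130 [ 5. 67.]
-32 0 [169.  70.]
-32 130 [318.  69.]
32 -130 [ 21. 144.]
32 0 [173. 140.]
32 130 [313. 145.]
97 -130 [ 34. 213.]
97 0 [172. 213.]
97 130 [309. 214.]
```

View pics/w4.png

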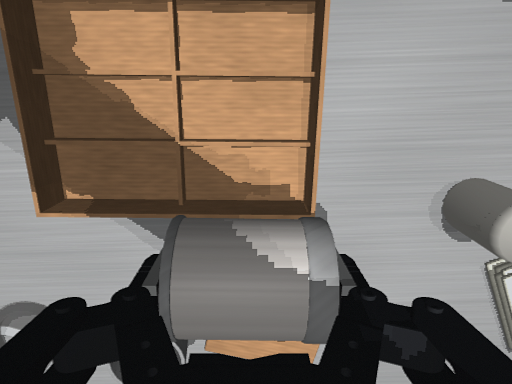

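The case wall corners are at (37,216) and (315,212), and the divider crossing is at (183,142). That puts the case centre at about (473,214) mm with yaw −0.025. The tin is held square, about 21 mm above the TCP. I'll place it in the far-left compartment.

```bash

python3 -m creep '{"offset":[[3,2,-40],[3,2,-80],[3,2,-120],[3,2,-155],[3,2,-170]],"delta_rot":[[0,0,0],[0,0,0],[0,0,0],[0,0,0],[0,0,0]]}'
python3 -m creep '{"offset":[[0,0,-8],[0,0,-17],[0,0,-18],[0,0,-18]],"delta_rot":[[0,0,0],[0,0,0],[0,0,0],[0,0,0]]}'
python3 -m creep '{"offset":[[0,0,0],[0,0,0],[0,0,0]],"delta_rot":[[0,0,0],[0,0,0],[0,0,0]]}' 0.15
python3 -m creep '{"offset":[[0,0,20],[0,0,60],[0,0,110],[0,0,150],[0,0,190]],"delta_rot":[[0,0,0],[0,0,0],[0,0,0],[0,0,0],[0,0,0]]}'
python3 - <<'E'
from h import *
s=ctrl.sense();p=ctrl.read_camera("wrist")
print(s["tool_pos"])
cv2.imwrite("pics/w5.png",p["img"][:,:,::-1])
for d in ctrl.spot_point(p,"case"): print(np.round(d["centre"],1),round(d["conf"],2),atz(p,d["centre"],0,s).round(4))
print(proj(p,(.5386,.2774,.029),s))
E
```

```text
t: 12.3
tool_pos: [0.5366, 0.2743, 0.0253]
tool_rot: [0.018, 1.0, -0.001, -0.003]
ft_force: [0.4, -1.0, -1.1]
grip_width: 0.0612
grasp_force: 68.6
t: 12.7
tool_pos: [0.5392, 0.2768, 0.0122]
tool_rot: [0.017, 1.0, 0.0, 0.001]
ft_force: [0.3, 1.0, -0.6]
grip_width: 0.0611
grasp_force: 68.6
t: 13.0
tool_pos: [0.5391, 0.2767, 0.0119]
tool_rot: [0.017, 1.0, 0.0, 0.0]
ft_force: [0.1, -0.6, -0.8]
grip_width: 0.0724
grasp_force: 0.0
t: 13.5
tool_pos: [0.5386, 0.2765, 0.2036]
tool_rot: [0.017, 1.0, 0.0, 0.0]
ft_force: [0.8, -0.1, -1.1]
grip_width: 0.0728
grasp_force: 0.0
[0.53857741 0.2764979  0.20355537]
[183.3 102.9] 0.68 [0.4734 0.2123 0.    ]
[249.62295356 170.00439506]
```

View pics/w5.png

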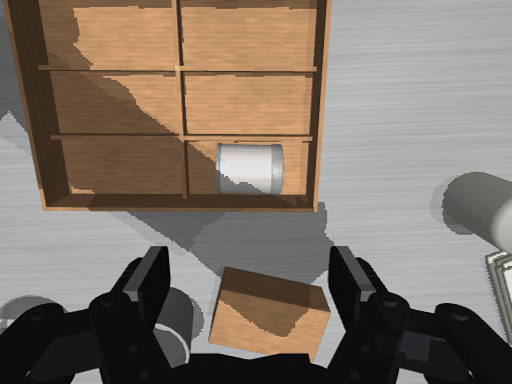

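The first tin at (250,168) lies inside its compartment, clear of the dividers. Now tin 2.

```bash

python3 -m creep '{"offset":[[-8,-33,0],[-16,-66,0],[-24,-99,0],[-32,-131,0],[-40,-164,0]],"delta_rot":[[0,0,0.01],[0,0,0.02],[0,0,0.03],[0,0,0.04],[0,0,0.05]]}' 0
python3 -m creep '{"offset":[[-8,-33,0],[-16,-66,0],[-24,-99,0],[-32,-131,0],[-40,-164,0]],"delta_rot":[[0,0,0.01],[0,0,0.02],[0,0,0.03],[0,0,0.04],[0,0,0.05]]}'
python3 -m creep '{"offset":[[-8,-33,0],[-16,-66,0],[-24,-99,0],[-40,-164,0],[-40,-164,0]],"delta_rot":[[0,0,0.01],[0,0,0.02],[0,0,0.03],[0,0,0.03],[0,0,0.03]]}'
python3 - <<'E'
from h import *
s=ctrl.sense();p=ctrl.read_camera("wrist");print(s["tool_pos"])
for d in ctrl.spot_point(p,"tin0_c"): print(np.round(d["centre"],1),round(d["conf"],2),atz(p,d["centre"],.081,s).round(4))
cv2.imwrite("pics/w6.png",p["img"][:,:,::-1])
E
```

```text
t: 14.1
tool_pos: [0.4982, 0.1113, 0.2012]
tool_rot: [-0.008, 1.0, -0.0, 0.0]
ft_force: [0.7, -0.1, 0.4]
grip_width: 0.0857
grasp_force: 0.0
t: 14.6
tool_pos: [0.4582, -0.0527, 0.2013]
tool_rot: [-0.033, 0.999, -0.0, 0.0]
ft_force: [0.6, -0.5, -0.1]
grip_width: 0.0853
grasp_force: 0.0
t: 15.1
tool_pos: [0.417, -0.2195, 0.2012]
tool_rot: [-0.046, 0.999, -0.001, -0.0]
ft_force: [0.2, 0.4, 0.5]
grip_width: 0.0855
grasp_force: 0.0
[ 0.41704093 -0.21949063  0.20116658]
```

View pics/w6.png

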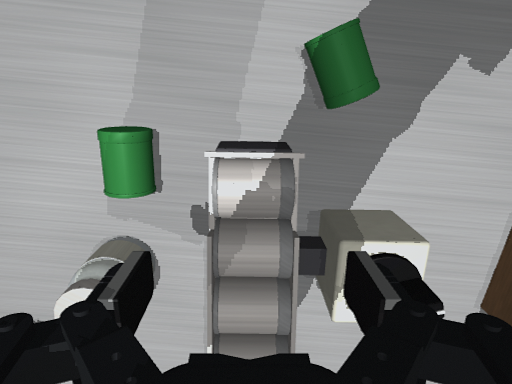

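The picture matches the earlier one, with the next tin at the stop at (254,188). The network simply missed it.

```bash

python3 -m creep '{"offset":[[1,0,-40],[1,0,-80],[1,0,-115],[1,0,-136],[1,0,-136]],"delta_rot":[[0,0,0],[0,0,0],[0,0,0],[0,0,0],[0,0,0]]}' 0
python3 -m creep '{"offset":[[0,0,0],[0,0,0],[0,0,0],[0,0,0],[0,0,0]],"delta_rot":[[0,0,0],[0,0,0],[0,0,0],[0,0,0],[0,0,0]]}' 1
python3 -m creep '{"offset":[[0,0,20],[0,0,60],[0,0,100],[0,0,136],[0,0,136]],"delta_rot":[[0,0,0],[0,0,0],[0,0,0],[0,0,0],[0,0,0]]}'
python3 -c "
from case import *
case()"
python3 -m creep '{"offset":[[8,24,0],[16,48,0],[24,72,0],[32,96,0],[40,120,0]],"delta_rot":[[0,0,-0.01],[0,0,-0.02],[0,0,-0.03],[0,0,-0.04],[0,0,-0.05]]}'
python3 -m creep '{"offset":[[8,24,0],[16,48,0],[24,72,0],[32,96,0],[40,120,0]],"delta_rot":[[0,0,-0.01],[0,0,-0.02],[0,0,-0.03],[0,0,-0.04],[0,0,-0.05]]}'
python3 -m creep '{"offset":[[8,24,0],[16,48,0],[24,72,0],[36,122,0],[36,122,0]],"delta_rot":[[0,0,0],[0,0,-0.02],[0,0,-0.02],[0,0,-0.02],[0,0,-0.02]]}'
python3 -m creep '{"offset":[[0,0,0]],"delta_rot":[[0,0,0]]}'
python3 - <<'E'
from h import *
s=ctrl.sense();p=ctrl.read_camera("wrist");print(s["tool_pos"])
for d in ctrl.spot_point(p,"case")[:1]: print(np.round(d["centre"],1),round(d["conf"],2),atz(p,d["centre"],0,s).round(4))
cv2.imwrite("pics/w7.png",p["img"][:,:,::-1])
for a,b in [(97,-130),(97,130),(32,0),(-32,0)]: print(a,b,proj(p,((473+a+.025*b)/1000,(213.5-.025*a+b)/1000,.048 if b else .022),s).round(0))
E
```

```text
t: 15.7
tool_pos: [0.4185, -0.2137, 0.063]
tool_rot: [-0.048, 0.999, 0.001, -0.002]
ft_force: [-0.3, 0.3, -0.3]
grip_width: 0.0855
grasp_force: 0.0
t: 16.2
tool_pos: [0.4207, -0.2154, 0.0669]
tool_rot: [-0.048, 0.999, -0.001, 0.001]
ft_force: [-1.3, 3.4, 8.8]
grip_width: 0.0614
grasp_force: 65.0
t: 16.7
tool_pos: [0.4221, -0.2164, 0.2068]
tool_rot: [-0.047, 0.999, -0.002, 0.004]
ft_force: [1.1, -0.9, -2.6]
grip_width: 0.0614
grasp_force: 68.5
case rect 470 209 273 202 87.7 conf 0.76 spot [array([0.472, 0.218, 0.   ])]
t: 17.35
tool_pos: [0.4592, -0.0943, 0.2001]
tool_rot: [-0.022, 1.0, 0.0, -0.001]
ft_force: [0.7, -0.5, -1.6]
grip_width: 0.0612
grasp_force: 68.4
t: 17.85
tool_pos: [0.4992, 0.0255, 0.2]
tool_rot: [0.003, 1.0, 0.0, -0.001]
ft_force: [0.4, -0.6, -1.6]
grip_width: 0.0616
grasp_force: 68.3
t: 18.35
tool_pos: [0.5353, 0.1529, 0.2003]
tool_rot: [0.009, 1.0, 0.002, -0.001]
ft_force: [0.5, -0.3, -1.8]
grip_width: 0.0613
grasp_force: 68.2
t: 18.45
tool_pos: [0.5349, 0.1479, 0.1998]
tool_rot: [0.011, 1.0, 0.0, -0.001]
ft_force: [0.1, -1.1, -1.6]
grip_width: 0.0614
grasp_force: 68.2
[0.53489995 0.14792553 0.19984647]
[311.7 107.9] 0.66 [0.4774 0.2127 0.    ]
97 -130 [179. 210.]
97 130 [452. 211.]
32 0 [315. 138.]
-32 0 [319.  68.]
```

View pics/w7.png

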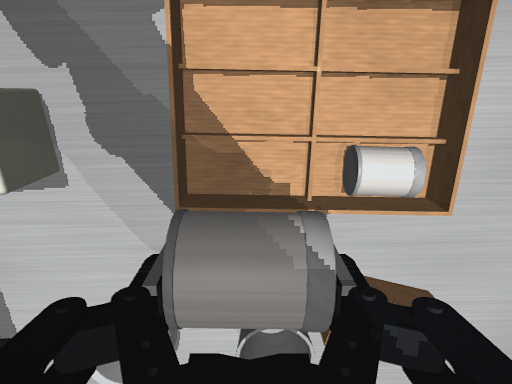

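The first tin at (384,170) has stayed put and the case hasn't moved (corner at (175,209)). The held tin lines up with the next compartment.

```bash

python3 -m creep '{"offset":[[1,0,-40],[1,0,-80],[1,0,-120],[1,0,-155],[1,0,-170]],"delta_rot":[[0,0,0],[0,0,0],[0,0,0],[0,0,0],[0,0,0]]}'
python3 -m creep '{"offset":[[0,0,-8],[0,0,-14],[0,0,-15],[0,0,-15]],"delta_rot":[[0,0,0],[0,0,0],[0,0,0],[0,0,0]]}'
python3 -m creep '{"offset":[[0,0,0],[0,0,0],[0,0,0]],"delta_rot":[[0,0,0],[0,0,0],[0,0,0]]}' 0.15
python3 -m creep '{"offset":[[0,0,20],[0,0,60],[0,0,110],[0,0,150],[0,0,185]],"delta_rot":[[0,0,0],[0,0,0],[0,0,0],[0,0,0],[0,0,0]]}'
python3 -m creep '{"offset":[[-8,-24,0],[-16,-48,0],[-24,-72,0],[-32,-96,0],[-40,-120,0]],"delta_rot":[[0,0,0.01],[0,0,0.02],[0,0,0.03],[0,0,0.04],[0,0,0.05]]}' 0
python3 -m creep '{"offset":[[-8,-24,0],[-16,-48,0],[-24,-72,0],[-32,-96,0],[-40,-120,0]],"delta_rot":[[0,0,0.01],[0,0,0.02],[0,0,0.03],[0,0,0.04],[0,0,0.05]]}'
python3 -m creep '{"offset":[[-8,-24,0],[-16,-48,0],[-24,-72,0],[-36,-122,0],[-36,-122,0]],"delta_rot":[[0,0,0],[0,0,0.02],[0,0,0.02],[0,0,0.02],[0,0,0.02]]}'
python3 -m creep '{"offset":[[0,0,0]],"delta_rot":[[0,0,0]]}'
python3 - <<'E'
from h import *
s=ctrl.sense();p=ctrl.read_camera("wrist");print(s["tool_pos"])
q=cv2.imread("pics/w6.png")[:,:,::-1]
print("diff to last bay view",np.abs(p["img"].astype(int)-q)[150:225,215:295].mean())
for d in ctrl.spot_point(p,"tin0_c"): print(np.round(d["centre"],1),round(d["conf"],2),atz(p,d["centre"],.081,s).round(4))
cv2.imwrite("pics/w8.png",p["img"][:,:,::-1])
E
```

```text
t: 19.05
tool_pos: [0.535, 0.1445, 0.0283]
tool_rot: [0.013, 1.0, -0.001, -0.002]
ft_force: [0.1, -0.8, -1.1]
grip_width: 0.0616
grasp_force: 68.3
t: 19.45
tool_pos: [0.5374, 0.1466, 0.0173]
tool_rot: [0.013, 1.0, 0.0, 0.001]
ft_force: [-0.5, 0.4, -2.3]
grip_width: 0.0613
grasp_force: 68.3
t: 19.75
tool_pos: [0.537, 0.1466, 0.0168]
tool_rot: [0.012, 1.0, 0.0, 0.0]
ft_force: [1.0, 0.7, 0.3]
grip_width: 0.0724
grasp_force: 0.0
t: 20.25
tool_pos: [0.5368, 0.1467, 0.2039]
tool_rot: [0.012, 1.0, 0.0, 0.001]
ft_force: [0.1, -0.0, 0.3]
grip_width: 0.0726
grasp_force: 0.0
t: 20.75
tool_pos: [0.4963, 0.0257, 0.2016]
tool_rot: [-0.013, 1.0, -0.0, 0.0]
ft_force: [0.7, 0.3, 0.5]
grip_width: 0.0855
grasp_force: 0.0
t: 21.25
tool_pos: [0.4563, -0.0944, 0.2016]
tool_rot: [-0.038, 0.999, -0.0, 0.0]
ft_force: [-0.7, 0.4, -0.1]
grip_width: 0.0852
grasp_force: 0.0
t: 21.75
tool_pos: [0.4189, -0.2205, 0.2014]
tool_rot: [-0.045, 0.999, -0.001, -0.0]
ft_force: [0.4, 0.9, -0.7]
grip_width: 0.0855
grasp_force: 0.0
t: 21.85
tool_pos: [0.4203, -0.2165, 0.2014]
tool_rot: [-0.046, 0.999, -0.0, 0.0]
ft_force: [-0.2, 0.4, -0.5]
grip_width: 0.0856
grasp_force: 0.0
[ 0.42032912 -0.21645255  0.20141266]
diff to last bay view 26.2895
```

```bash

python3 -m creep '{"offset":[[-1,0,-40],[-1,0,-80],[-1,0,-115],[-1,0,-137],[-1,0,-137]],"delta_rot":[[0,0,0],[0,0,0],[0,0,0],[0,0,0],[0,0,0]]}' 0
python3 -m creep '{"offset":[[0,0,0],[0,0,0],[0,0,0],[0,0,0],[0,0,0]],"delta_rot":[[0,0,0],[0,0,0],[0,0,0],[0,0,0],[0,0,0]]}' 1
python3 -m creep '{"offset":[[0,0,20],[0,0,60],[0,0,100],[0,0,136],[0,0,136]],"delta_rot":[[0,0,0],[0,0,0],[0,0,0],[0,0,0],[0,0,0]]}'
python3 -c "
from case import *
case()"
```

```text
t: 22.45
tool_pos: [0.4187, -0.2135, 0.0621]
tool_rot: [-0.049, 0.999, 0.001, -0.002]
ft_force: [0.6, 0.9, 0.5]
grip_width: 0.0853
grasp_force: 0.0
t: 22.95
tool_pos: [0.4207, -0.2153, 0.0659]
tool_rot: [-0.048, 0.999, -0.0, 0.001]
ft_force: [-1.2, 5.4, 9.0]
grip_width: 0.0613
grasp_force: 65.0
t: 23.45
tool_pos: [0.4221, -0.2164, 0.2058]
tool_rot: [-0.047, 0.999, -0.003, 0.004]
ft_force: [0.0, -0.1, -2.7]
grip_width: 0.0615
grasp_force: 68.9
case rect 470 209 266 202 87.7 conf 0.66 spot [array([0.472, 0.218, 0.   ])]
```

```bash

python3 -m creep '{"offset":[[4,33,0],[8,66,0],[12,99,0],[16,131,0],[20,164,0]],"delta_rot":[[0,0,-0.01],[0,0,-0.02],[0,0,-0.03],[0,0,-0.04],[0,0,-0.05]]}'
python3 -m creep '{"offset":[[4,33,0],[8,66,0],[12,99,0],[16,131,0],[20,164,0]],"delta_rot":[[0,0,-0.01],[0,0,-0.02],[0,0,-0.03],[0,0,-0.04],[0,0,-0.05]]}'
python3 -m creep '{"offset":[[4,33,0],[8,66,0],[12,99,0],[14,149,0],[15,165,0]],"delta_rot":[[0,0,0],[0,0,-0.02],[0,0,-0.02],[0,0,-0.02],[0,0,-0.02]]}'
python3 -m creep '{"offset":[[0,0,0],[0,0,0]],"delta_rot":[[0,0,0],[0,0,0]]}'
python3 - <<'E'
from case import *
s=ctrl.sense();p=ctrl.read_camera("wrist");print(s["tool_pos"])
for d in ctrl.spot_point(p,"case")[:1]: print(np.round(d["centre"],1),round(d["conf"],2),atz(p,d["centre"],0,s).round(4))
for d in ctrl.spot_point(p,"tin0_c"): print(np.round(d["centre"],1),round(d["conf"],2),atz(p,d["centre"],.029,s).round(4))
cv2.imwrite("pics/w9.png",p["img"][:,:,::-1])
case()
E
```

```text
t: 24.1
tool_pos: [0.439, -0.0502, 0.1992]
tool_rot: [-0.022, 1.0, 0.0, -0.001]
ft_force: [0.6, -0.9, -2.7]
grip_width: 0.0613
grasp_force: 68.6
t: 24.6
tool_pos: [0.459, 0.1136, 0.1992]
tool_rot: [0.003, 1.0, -0.0, -0.001]
ft_force: [0.7, -1.2, -2.1]
grip_width: 0.0615
grasp_force: 68.5
t: 25.1
tool_pos: [0.4733, 0.2821, 0.1992]
tool_rot: [0.01, 1.0, 0.001, -0.001]
ft_force: [-0.1, -0.1, -2.0]
grip_width: 0.0612
grasp_force: 68.5
t: 25.3
tool_pos: [0.474, 0.2774, 0.199]
tool_rot: [0.012, 1.0, -0.0, -0.001]
ft_force: [0.2, -0.6, -1.9]
grip_width: 0.0612
grasp_force: 68.5
[0.4739854  0.27735181 0.19898728]
[191.2 166.4] 0.89 [0.4739 0.2162 0.    ]
case rect 515 105 62 97 85.4 conf 0.8 spot [array([ 0.429, -0.22 ,  0.   ])]
```

Wrist reading agrees (474,214); top view is blocked by the arm. I'll place it.

```bash

python3 -m creep '{"offset":[[1,1,-40],[1,1,-80],[1,1,-120],[1,1,-155],[1,1,-170]],"delta_rot":[[0,0,0],[0,0,0],[0,0,0],[0,0,0],[0,0,0]]}'
python3 -m creep '{"offset":[[0,0,-8],[0,0,-14],[0,0,-15],[0,0,-15]],"delta_rot":[[0,0,0],[0,0,0],[0,0,0],[0,0,0]]}'
python3 -m creep '{"offset":[[0,0,0],[0,0,0],[0,0,0]],"delta_rot":[[0,0,0],[0,0,0],[0,0,0]]}' 0.15
python3 -m creep '{"offset":[[0,0,20],[0,0,60],[0,0,110],[0,0,150],[0,0,185]],"delta_rot":[[0,0,0],[0,0,0],[0,0,0],[0,0,0],[0,0,0]]}'
python3 -m creep '{"offset":[[-4,-33,0],[-8,-66,0],[-12,-99,0],[-16,-131,0],[-20,-164,0]],"delta_rot":[[0,0,0.01],[0,0,0.02],[0,0,0.03],[0,0,0.04],[0,0,0.05]]}' 0
python3 -m creep '{"offset":[[-4,-33,0],[-8,-66,0],[-12,-99,0],[-16,-131,0],[-20,-164,0]],"delta_rot":[[0,0,0.01],[0,0,0.02],[0,0,0.03],[0,0,0.04],[0,0,0.05]]}'
python3 -m creep '{"offset":[[-4,-33,0],[-8,-66,0],[-12,-99,0],[-14,-149,0],[-16,-166,0]],"delta_rot":[[0,0,0],[0,0,0.02],[0,0,0.02],[0,0,0.02],[0,0,0.02]]}'
python3 -m creep '{"offset":[[0,0,0],[0,0,0]],"delta_rot":[[0,0,0],[0,0,0]]}'
python3 -m creep '{"offset":[[-1,0,-40],[-1,0,-80],[-1,0,-115],[-1,0,-137],[-1,0,-137]],"delta_rot":[[0,0,0],[0,0,0],[0,0,0],[0,0,0],[0,0,0]]}' 0
python3 -c "
from case import *
p=case();cv2.imwrite('pics/t3.png',cv2.resize(p['img'][150:280,100:350,::-1],None,fx=3,fy=3))"
```

```text
t: 26.1
tool_pos: [0.4746, 0.2773, 0.0276]
tool_rot: [0.013, 1.0, -0.001, -0.002]
ft_force: [0.4, -0.9, -2.3]
grip_width: 0.0614
grasp_force: 68.5
t: 26.5
tool_pos: [0.4764, 0.2788, 0.0163]
tool_rot: [0.013, 1.0, 0.0, 0.001]
ft_force: [0.0, 0.3, -1.7]
grip_width: 0.0615
grasp_force: 68.5
t: 26.8
tool_pos: [0.476, 0.2787, 0.0158]
tool_rot: [0.012, 1.0, 0.0, 0.0]
ft_force: [0.4, 0.7, 0.6]
grip_width: 0.0722
grasp_force: 0.0
t: 27.3
tool_pos: [0.4758, 0.2788, 0.2028]
tool_rot: [0.012, 1.0, 0.0, 0.001]
ft_force: [1.5, 0.5, -0.1]
grip_width: 0.073
grasp_force: 0.0
t: 27.8
tool_pos: [0.4554, 0.1133, 0.2006]
tool_rot: [-0.013, 1.0, -0.0, 0.0]
ft_force: [0.1, 0.2, -0.7]
grip_width: 0.0853
grasp_force: 0.0
t: 28.3
tool_pos: [0.4354, -0.0507, 0.2007]
tool_rot: [-0.038, 0.999, -0.0, 0.0]
ft_force: [0.5, -0.4, -1.4]
grip_width: 0.0851
grasp_force: 0.0
t: 28.8
tool_pos: [0.4189, -0.2196, 0.2005]
tool_rot: [-0.046, 0.999, -0.001, 0.0]
ft_force: [1.6, 0.7, -0.3]
grip_width: 0.0855
grasp_force: 0.0
t: 29.0
tool_pos: [0.4197, -0.2152, 0.2004]
tool_rot: [-0.047, 0.999, 0.0, 0.0]
ft_force: [-0.4, 0.2, 0.2]
grip_width: 0.0851
grasp_force: 0.0
t: 29.5
tool_pos: [0.4175, -0.2134, 0.0612]
tool_rot: [-0.049, 0.999, 0.001, -0.002]
ft_force: [-0.1, 0.5, 0.4]
grip_width: 0.0856
grasp_force: 0.0
case rect 470 209 268 204 88.5 conf 0.9 spot [array([0.475, 0.218, 0.   ])]
```

View pics/t3.png

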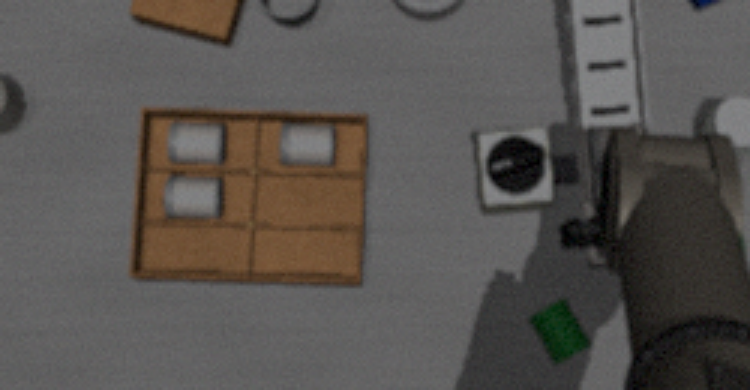

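Three tins lie in their compartments, at (197,143), (305,143) and (193,196) in the crop. The case hasn't moved, the knob is open at (517,163), and the upper track is empty. Now tin 4.

```bash

python3 -m creep '{"offset":[[1,0,2],[1,0,2],[1,0,2],[1,0,2],[1,0,2]],"delta_rot":[[0,0,0],[0,0,0],[0,0,0],[0,0,0],[0,0,0]]}' 1
python3 -m creep '{"offset":[[0,0,20],[0,0,60],[0,0,100],[0,0,136],[0,0,136]],"delta_rot":[[0,0,0],[0,0,0],[0,0,0],[0,0,0],[0,0,0]]}'
python3 -c "
from case import *
case()"
python3 -m creep '{"offset":[[4,24,0],[8,48,0],[12,72,0],[16,96,0],[20,121,0]],"delta_rot":[[0,0,-0.01],[0,0,-0.02],[0,0,-0.03],[0,0,-0.04],[0,0,-0.05]]}'
python3 -m creep '{"offset":[[4,24,0],[8,48,0],[12,72,0],[16,96,0],[20,121,0]],"delta_rot":[[0,0,-0.01],[0,0,-0.02],[0,0,-0.03],[0,0,-0.04],[0,0,-0.05]]}'
python3 -m creep '{"offset":[[4,24,0],[8,48,0],[12,72,0],[12,112,0],[13,122,0]],"delta_rot":[[0,0,0],[0,0,-0.02],[0,0,-0.02],[0,0,-0.02],[0,0,-0.02]]}'
python3 -m creep '{"offset":[[0,0,0],[0,0,0]],"delta_rot":[[0,0,0],[0,0,0]]}'
python3 - <<'E'
from case import *
s=ctrl.sense();p=ctrl.read_camera("wrist");print(s["tool_pos"],s["joints"].round(2))
for d in ctrl.spot_point(p,"case")[:1]: print(np.round(d["centre"],1),round(d["conf"],2),atz(p,d["centre"],0,s).round(4))
E
```

```text
t: 30.15
tool_pos: [0.4208, -0.2158, 0.0671]
tool_rot: [-0.047, 0.999, -0.001, 0.001]
ft_force: [-3.7, 3.9, 20.4]
grip_width: 0.0614
grasp_force: 60.1
t: 30.65
tool_pos: [0.4219, -0.2164, 0.2064]
tool_rot: [-0.047, 0.999, -0.002, 0.003]
ft_force: [0.1, 0.8, -1.8]
grip_width: 0.0613
grasp_force: 68.5
case rect 470 209 267 202 87.7 conf 0.79 spot [array([0.474, 0.218, 0.   ])]
t: 31.3
tool_pos: [0.439, -0.0934, 0.2001]
tool_rot: [-0.022, 1.0, 0.0, -0.001]
ft_force: [-0.6, 0.1, -1.5]
grip_width: 0.0615
grasp_force: 68.4
t: 31.8
tool_pos: [0.459, 0.0274, 0.2001]
tool_rot: [0.003, 1.0, 0.0, -0.001]
ft_force: [0.2, 0.1, -1.3]
grip_width: 0.0613
grasp_force: 68.4
t: 32.3
tool_pos: [0.4716, 0.1524, 0.2003]
tool_rot: [0.01, 1.0, 0.001, -0.001]
ft_force: [0.4, -0.1, -1.5]
grip_width: 0.0611
grasp_force: 68.4
t: 32.5
tool_pos: [0.4723, 0.1479, 0.2004]
tool_rot: [0.012, 1.0, -0.0, -0.001]
ft_force: [-0.1, -0.2, -1.4]
grip_width: 0.0614
grasp_force: 68.4
[0.47225021 0.14786353 0.2003657 ] [ 0.25  0.25 -0.77  2.    0.21  0.98  0.92]
[311.  166.5] 0.65 [0.4756 0.2139 0.    ]
```

```bash

python3 -m creep '{"offset":[[0,0,-40],[0,0,-80],[0,0,-120],[0,0,-155],[0,0,-170]],"delta_rot":[[0,0,0],[0,0,0],[0,0,0],[0,0,0],[0,0,0]]}'
python3 -m creep '{"offset":[[0,0,-8],[0,0,-14],[0,0,-15],[0,0,-15]],"delta_rot":[[0,0,0],[0,0,0],[0,0,0],[0,0,0]]}'
python3 -m creep '{"offset":[[0,0,0],[0,0,0],[0,0,0]],"delta_rot":[[0,0,0],[0,0,0],[0,0,0]]}' 0.15
python3 -m creep '{"offset":[[0,0,20],[0,0,60],[0,0,110],[0,0,150],[0,0,185]],"delta_rot":[[0,0,0],[0,0,0],[0,0,0],[0,0,0],[0,0,0]]}'
python3 -m creep '{"offset":[[-4,-24,0],[-8,-48,0],[-12,-72,0],[-16,-96,0],[-20,-121,0]],"delta_rot":[[0,0,0.01],[0,0,0.02],[0,0,0.03],[0,0,0.04],[0,0,0.05]]}' 0
python3 -m creep '{"offset":[[-4,-24,0],[-8,-48,0],[-12,-72,0],[-16,-96,0],[-20,-121,0]],"delta_rot":[[0,0,0.01],[0,0,0.02],[0,0,0.03],[0,0,0.04],[0,0,0.05]]}'
python3 -m creep '{"offset":[[-4,-24,0],[-8,-48,0],[-12,-72,0],[-13,-112,0],[-13,-122,0]],"delta_rot":[[0,0,0],[0,0,0.02],[0,0,0.02],[0,0,0.02],[0,0,0.02]]}'
python3 -m creep '{"offset":[[0,0,0],[0,0,0]],"delta_rot":[[0,0,0],[0,0,0]]}'
python3 -m creep '{"offset":[[-1,0,-40],[-1,0,-80],[-1,0,-115],[-1,0,-136],[-1,0,-136]],"delta_rot":[[0,0,0],[0,0,0],[0,0,0],[0,0,0],[0,0,0]]}' 0
python3 -m creep '{"offset":[[0,0,0],[0,0,0],[0,0,0],[0,0,0],[0,0,0]],"delta_rot":[[0,0,0],[0,0,0],[0,0,0],[0,0,0],[0,0,0]]}' 1
python3 -m creep '{"offset":[[0,0,20],[0,0,60],[0,0,100],[0,0,137],[0,0,137]],"delta_rot":[[0,0,0],[0,0,0],[0,0,0],[0,0,0],[0,0,0]]}'
python3 -c "
from case import *
p=case();cv2.imwrite('pics/t4.png',cv2.resize(p['img'][150:280,100:350,::-1],None,fx=3,fy=3))"
```

```text
t: 33.1
tool_pos: [0.4713, 0.147, 0.0286]
tool_rot: [0.013, 1.0, -0.001, -0.002]
ft_force: [0.6, -0.3, -0.9]
grip_width: 0.0615
grasp_force: 68.4
t: 33.5
tool_pos: [0.4734, 0.1486, 0.0172]
tool_rot: [0.013, 1.0, 0.0, 0.001]
ft_force: [-0.5, -0.9, -1.0]
grip_width: 0.061
grasp_force: 68.4
t: 33.8
tool_pos: [0.473, 0.1486, 0.0167]
tool_rot: [0.012, 1.0, 0.0, 0.0]
ft_force: [0.6, 0.2, -0.2]
grip_width: 0.0724
grasp_force: 0.0
t: 34.3
tool_pos: [0.4727, 0.1487, 0.2037]
tool_rot: [0.012, 1.0, 0.0, 0.001]
ft_force: [0.8, -0.7, 0.2]
grip_width: 0.0728
grasp_force: 0.0
t: 34.8
tool_pos: [0.4524, 0.0267, 0.2015]
tool_rot: [-0.013, 1.0, -0.0, 0.0]
ft_force: [0.3, -0.4, 0.0]
grip_width: 0.0852
grasp_force: 0.0
t: 35.3
tool_pos: [0.4325, -0.0943, 0.2016]
tool_rot: [-0.038, 0.999, -0.0, 0.0]
ft_force: [0.1, -0.4, 0.3]
grip_width: 0.0853
grasp_force: 0.0
t: 35.8
tool_pos: [0.419, -0.219, 0.2014]
tool_rot: [-0.046, 0.999, -0.0, -0.0]
ft_force: [0.5, -0.1, -0.3]
grip_width: 0.0856
grasp_force: 0.0
t: 36.0
tool_pos: [0.4198, -0.2147, 0.2013]
tool_rot: [-0.048, 0.999, 0.0, -0.0]
ft_force: [0.5, 0.9, -0.6]
grip_width: 0.0853
grasp_force: 0.0
t: 36.5
tool_pos: [0.4175, -0.2133, 0.0632]
tool_rot: [-0.049, 0.999, 0.001, -0.002]
ft_force: [0.3, 0.4, -0.1]
grip_width: 0.0852
grasp_force: 0.0
t: 37.0
tool_pos: [0.4197, -0.2152, 0.067]
tool_rot: [-0.048, 0.999, -0.001, 0.001]
ft_force: [-1.7, 5.4, 8.4]
grip_width: 0.0616
grasp_force: 64.2
t: 37.5
tool_pos: [0.4211, -0.2163, 0.208]
tool_rot: [-0.047, 0.999, -0.003, 0.004]
ft_force: [0.7, -0.2, -1.6]
grip_width: 0.0615
grasp_force: 67.9
case rect 505 -97 63 60 88.7 conf 0.59 spot [array([0.471, 0.225, 0.   ])]
```

```bash

python3 -m creep '{"offset":[[5,33,0],[10,66,0],[15,99,0],[18,131,0],[20,164,0]],"delta_rot":[[0,0,-0.01],[0,0,-0.02],[0,0,-0.03],[0,0,-0.04],[0,0,-0.05]]}'
python3 -m creep '{"offset":[[0,33,0],[0,66,0],[0,99,0],[0,131,0],[0,164,0]],"delta_rot":[[0,0,-0.01],[0,0,-0.02],[0,0,-0.03],[0,0,-0.04],[0,0,-0.05]]}'
python3 -m creep '{"offset":[[-7,33,0],[-14,66,0],[-21,99,0],[-28,145,0],[-28,168,0]],"delta_rot":[[0,0,0],[0,0,-0.02],[0,0,-0.02],[0,0,-0.02],[0,0,-0.02]]}'
python3 -m creep '{"offset":[[0,0,0],[0,0,0]],"delta_rot":[[0,0,0],[0,0,0]]}'
python3 - <<'E'
from case import *
s=ctrl.sense();p=ctrl.read_camera("wrist");print(s["tool_pos"],s["joints"].round(2))
for d in ctrl.spot_point(p,"case")[:1]: print(np.round(d["centre"],1),round(d["conf"],2),atz(p,d["centre"],0,s).round(4))
cv2.imwrite("pics/w10.png",p["img"][:,:,::-1])
for a,b in [(-97,-130),(-97,130),(32,0),(-32,0)]: print(a,b,proj(p,((474+a+.03*b)/1000,(213.5-.03*a+b)/1000,.048 if b else .022),s).round(0))
E
```

```text
t: 38.15
tool_pos: [0.438, -0.0501, 0.2012]
tool_rot: [-0.022, 1.0, 0.0, -0.001]
ft_force: [1.0, 0.0, -1.8]
grip_width: 0.0614
grasp_force: 67.9
t: 38.65
tool_pos: [0.4379, 0.1136, 0.2013]
tool_rot: [0.003, 1.0, -0.0, -0.001]
ft_force: [0.4, -0.3, -1.0]
grip_width: 0.0613
grasp_force: 67.8
t: 39.15
tool_pos: [0.4088, 0.2837, 0.2015]
tool_rot: [0.011, 1.0, 0.0, -0.001]
ft_force: [1.0, 0.1, -1.2]
grip_width: 0.0615
grasp_force: 67.8
t: 39.35
tool_pos: [0.4099, 0.2805, 0.2012]
tool_rot: [0.012, 1.0, -0.0, -0.001]
ft_force: [0.1, -0.4, -1.2]
grip_width: 0.0615
grasp_force: 67.8
[0.4099213  0.28052536 0.20117309] [ 0.05  0.28 -0.9   1.99  0.26  1.    0.58]
[188.9 222.9] 0.82 [0.4751 0.2116 0.    ]
-97 -130 [ 32. 141.]
-97 130 [321. 143.]
32 0 [188. 257.]
-32 0 [186. 201.]
```

View pics/w10.png

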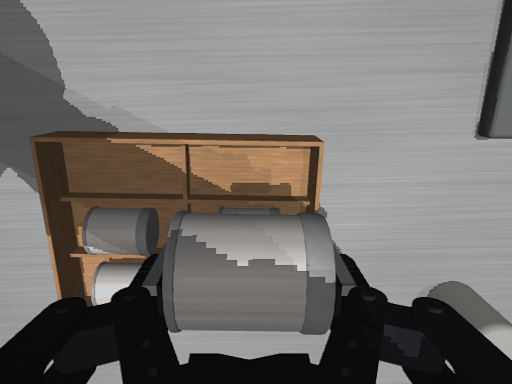

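The case hasn't moved: its near-wall corners are at (32,137) and (322,141), and the crossing is at (187,200). The tins at (120,230), (120,285) and (250,212) are in place. I'll lower tin 5.

```bash

python3 -m creep '{"offset":[[0,0,-40],[0,0,-80],[0,0,-120],[0,0,-155],[0,0,-170]],"delta_rot":[[0,0,0],[0,0,0],[0,0,0],[0,0,0],[0,0,0]]}'
python3 -m creep '{"offset":[[0,0,-8],[0,0,-15],[0,0,-16],[0,0,-16]],"delta_rot":[[0,0,0],[0,0,0],[0,0,0],[0,0,0]]}'
python3 -m creep '{"offset":[[0,0,0],[0,0,0],[0,0,0]],"delta_rot":[[0,0,0],[0,0,0],[0,0,0]]}' 0.15
python3 -m creep '{"offset":[[0,0,20],[0,0,60],[0,0,110],[0,0,150],[0,0,185]],"delta_rot":[[0,0,0],[0,0,0],[0,0,0],[0,0,0],[0,0,0]]}'
python3 -m creep '{"offset":[[7,-33,0],[14,-66,0],[20,-99,0],[25,-131,0],[28,-164,0]],"delta_rot":[[0,0,0.01],[0,0,0.02],[0,0,0.03],[0,0,0.04],[0,0,0.05]]}' 0
python3 -m creep '{"offset":[[0,-33,0],[0,-66,0],[0,-99,0],[0,-131,0],[0,-164,0]],"delta_rot":[[0,0,0.01],[0,0,0.02],[0,0,0.03],[0,0,0.04],[0,0,0.05]]}'
python3 -m creep '{"offset":[[-5,-33,0],[-10,-66,0],[-15,-99,0],[-18,-145,0],[-20,-168,0]],"delta_rot":[[0,0,0],[0,0,0.02],[0,0,0.02],[0,0,0.02],[0,0,0.02]]}'
python3 -m creep '{"offset":[[0,0,0],[0,0,0]],"delta_rot":[[0,0,0],[0,0,0]]}'
python3 -m creep '{"offset":[[0,0,-40],[0,0,-80],[0,0,-115],[0,0,-137],[0,0,-137]],"delta_rot":[[0,0,0],[0,0,0],[0,0,0],[0,0,0],[0,0,0]]}' 0
python3 -m creep '{"offset":[[0,0,0],[0,0,0],[0,0,0],[0,0,0],[0,0,0]],"delta_rot":[[0,0,0],[0,0,0],[0,0,0],[0,0,0],[0,0,0]]}' 1
python3 -m creep '{"offset":[[0,0,20],[0,0,60],[0,0,100],[0,0,137],[0,0,137]],"delta_rot":[[0,0,0],[0,0,0],[0,0,0],[0,0,0],[0,0,0]]}'
python3 -c "
from case import *
p=case();cv2.imwrite('pics/t5.png',cv2.resize(p['img'][150:280,100:350,::-1],None,fx=3,fy=3))"
```

```text
t: 39.95
tool_pos: [0.4097, 0.2785, 0.0296]
tool_rot: [0.013, 1.0, -0.001, -0.002]
ft_force: [-0.6, 1.0, -1.4]
grip_width: 0.061
grasp_force: 67.8
t: 40.35
tool_pos: [0.4113, 0.2808, 0.0172]
tool_rot: [0.013, 1.0, 0.0, 0.001]
ft_force: [0.7, 0.7, -0.3]
grip_width: 0.0617
grasp_force: 67.8
t: 40.65
tool_pos: [0.411, 0.2806, 0.0167]
tool_rot: [0.013, 1.0, 0.0, 0.0]
ft_force: [-0.2, 0.9, 0.1]
grip_width: 0.0726
grasp_force: 0.0
t: 41.15
tool_pos: [0.4106, 0.2808, 0.2036]
tool_rot: [0.012, 1.0, 0.0, 0.001]
ft_force: [0.8, -0.1, -1.0]
grip_width: 0.0728
grasp_force: 0.0
t: 41.65
tool_pos: [0.4389, 0.1152, 0.2016]
tool_rot: [-0.013, 1.0, -0.0, 0.0]
ft_force: [0.5, -0.0, 0.0]
grip_width: 0.0851
grasp_force: 0.0
t: 42.15
tool_pos: [0.4385, -0.0487, 0.2016]
tool_rot: [-0.038, 0.999, -0.0, 0.0]
ft_force: [0.2, -0.0, 0.5]
grip_width: 0.0855
grasp_force: 0.0
t: 42.65
tool_pos: [0.4179, -0.2188, 0.2014]
tool_rot: [-0.046, 0.999, -0.0, -0.0]
ft_force: [-0.1, 0.7, 0.4]
grip_width: 0.0851
grasp_force: 0.0
t: 42.85
tool_pos: [0.4186, -0.2153, 0.2013]
tool_rot: [-0.047, 0.999, 0.0, 0.0]
ft_force: [0.5, 0.1, 0.1]
grip_width: 0.0851
grasp_force: 0.0
t: 43.35
tool_pos: [0.4176, -0.2133, 0.0622]
tool_rot: [-0.049, 0.999, 0.001, -0.002]
ft_force: [-0.4, -0.2, 0.6]
grip_width: 0.0853
grasp_force: 0.0
t: 43.85
tool_pos: [0.4197, -0.2152, 0.066]
tool_rot: [-0.048, 0.999, -0.001, 0.001]
ft_force: [-1.1, 5.7, 8.0]
grip_width: 0.0615
grasp_force: 64.4
t: 44.35
tool_pos: [0.4211, -0.2163, 0.2069]
tool_rot: [-0.047, 0.999, -0.003, 0.003]
ft_force: [0.3, -0.1, -2.0]
grip_width: 0.0613
grasp_force: 68.4
case rect 470 209 266 202 87.5 conf 0.91 spot [array([ 0.429, -0.218,  0.   ])]
```

```bash

python3 -m creep '{"offset":[[5,24,0],[10,48,0],[15,72,0],[18,96,0],[20,121,0]],"delta_rot":[[0,0,-0.01],[0,0,-0.02],[0,0,-0.03],[0,0,-0.04],[0,0,-0.05]]}'
python3 -m creep '{"offset":[[0,24,0],[0,48,0],[0,72,0],[0,96,0],[0,121,0]],"delta_rot":[[0,0,-0.01],[0,0,-0.02],[0,0,-0.03],[0,0,-0.04],[0,0,-0.05]]}'
python3 -m creep '{"offset":[[-7,24,0],[-14,48,0],[-21,72,0],[-28,100,0],[-31,124,0]],"delta_rot":[[0,0,0],[0,0,-0.02],[0,0,-0.02],[0,0,-0.02],[0,0,-0.02]]}'
python3 -m creep '{"offset":[[0,0,0],[0,0,0]],"delta_rot":[[0,0,0],[0,0,0]]}'
python3 - <<'E'
from case import *
s=ctrl.sense();p=ctrl.read_camera("wrist");print(s["tool_pos"],s["joints"].round(2))
for d in ctrl.spot_point(p,"case")[:1]: print(np.round(d["centre"],1),round(d["conf"],2),atz(p,d["centre"],0,s).round(4))
cv2.imwrite("pics/w11.png",p["img"][:,:,::-1])
for a,b in [(-97,-130),(-97,130),(32,0),(-32,0)]: print(a,b,proj(p,((474+a+.03*b)/1000,(213.5-.03*a+b)/1000,.048 if b else .022),s).round(0))
E
```

```text
t: 45.0
tool_pos: [0.4381, -0.0933, 0.2002]
tool_rot: [-0.022, 1.0, 0.0, -0.001]
ft_force: [-0.3, -0.2, -1.6]
grip_width: 0.0613
grasp_force: 68.2
t: 45.5
tool_pos: [0.4379, 0.0274, 0.2003]
tool_rot: [0.003, 1.0, 0.0, -0.001]
ft_force: [-0.1, 0.1, -2.2]
grip_width: 0.0613
grasp_force: 68.1
t: 46.0
tool_pos: [0.4064, 0.1516, 0.2004]
tool_rot: [0.012, 1.0, -0.0, -0.001]
ft_force: [0.7, -0.7, -1.7]
grip_width: 0.0615
grasp_force: 68.1
t: 46.2
tool_pos: [0.4071, 0.1505, 0.2005]
tool_rot: [0.012, 1.0, -0.0, -0.001]
ft_force: [0.6, -0.8, -2.9]
grip_width: 0.0617
grasp_force: 68.1
[0.40705739 0.15054161 0.20045963] [ 0.37  0.15 -0.92  2.11  0.14  0.95  0.92]
[307.7 223.8] 0.88 [0.4761 0.2151 0.    ]
-97 -130 [176. 141.]
-97 130 [467. 143.]
32 0 [308. 257.]
-32 0 [312. 201.]
```

View pics/w11.png

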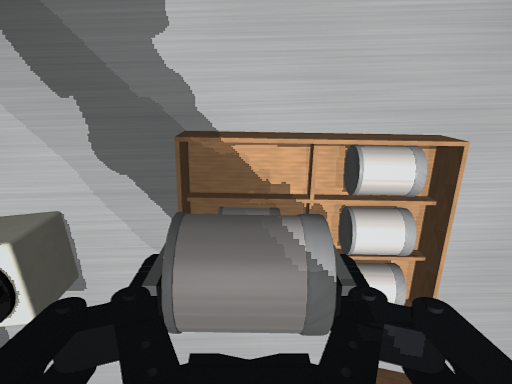

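The case is still in place, and tins at (385,170), (378,230) and (385,283) are seated. The near-right compartment is free. I'll place the last tin, then go over the knob.

```bash

python3 -m creep '{"offset":[[0,0,-40],[0,0,-80],[0,0,-120],[0,0,-155],[0,0,-170]],"delta_rot":[[0,0,0],[0,0,0],[0,0,0],[0,0,-0.01],[0,0,-0.01]]}'
python3 -m creep '{"offset":[[0,0,-8],[0,0,-14],[0,0,-15],[0,0,-15]],"delta_rot":[[0,0,0],[0,0,0],[0,0,0],[0,0,0]]}'
python3 -m creep '{"offset":[[0,0,0],[0,0,0],[0,0,0]],"delta_rot":[[0,0,0],[0,0,0],[0,0,0]]}' 0.15
python3 -m creep '{"offset":[[0,0,20],[0,0,60],[0,0,110],[0,0,150],[0,0,185]],"delta_rot":[[0,0,0],[0,0,0],[0,0,0],[0,0,0],[0,0,0]]}'
python3 -m creep '{"offset":[[9,-25,0],[18,-50,0],[27,-75,0],[36,-100,0],[45,-122,0]],"delta_rot":[[0,0,-0.12],[0,0,-0.24],[0,0,-0.36],[0,0,-0.48],[0,0,-0.6]]}' 0.74
python3 -m creep '{"offset":[[9,-25,0],[18,-50,0],[27,-75,0],[36,-100,0],[44,-123,0]],"delta_rot":[[0,0,-0.12],[0,0,-0.24],[0,0,-0.36],[0,0,-0.48],[0,0,-0.57]]}'
python3 -m creep '{"offset":[[0,0,0],[0,0,0],[0,0,0]],"delta_rot":[[0,0,0],[0,0,0],[0,0,0]]}'
python3 - <<'E'
from case import *
s=ctrl.sense();print(s["tool_pos"],R.from_quat(s["tool_rot"]).as_matrix()[:,0].round(3),s["joints"].round(2))
p=ctrl.read_camera("wrist");cv2.imwrite("pics/w12.png",p["img"][:,:,::-1])
for d in ctrl.spot_point(p,"knob_grip"): print(np.round(d["centre"],1),round(d["conf"],2),atz(p,d["centre"],.112,s).round(4))
E
```

```text
t: 46.8
tool_pos: [0.4062, 0.149, 0.0283]
tool_rot: [0.018, 1.0, -0.001, -0.002]
ft_force: [0.1, -0.4, -0.8]
grip_width: 0.061
grasp_force: 68.0
t: 47.2
tool_pos: [0.4082, 0.1504, 0.0169]
tool_rot: [0.018, 1.0, 0.0, 0.0]
ft_force: [0.1, 0.1, -2.6]
grip_width: 0.0619
grasp_force: 68.0
t: 47.5
tool_pos: [0.4081, 0.1505, 0.0167]
tool_rot: [0.018, 1.0, 0.0, 0.0]
ft_force: [0.0, 0.4, 0.3]
grip_width: 0.0727
grasp_force: 0.0
t: 48.0
tool_pos: [0.4077, 0.1508, 0.2035]
tool_rot: [0.017, 1.0, 0.0, 0.001]
ft_force: [1.6, -0.9, -0.2]
grip_width: 0.0724
grasp_force: 0.0
t: 48.5
tool_pos: [0.4529, 0.0272, 0.2016]
tool_rot: [0.315, 0.949, -0.0, 0.0]
ft_force: [0.6, 0.4, 0.4]
grip_width: 0.0223
grasp_force: 0.0
t: 49.0
tool_pos: [0.4969, -0.0957, 0.2015]
tool_rot: [0.569, 0.823, -0.0, 0.0]
ft_force: [-0.1, 0.6, 0.1]
grip_width: 0.0222
grasp_force: 0.0
t: 49.3
tool_pos: [0.4965, -0.0936, 0.2014]
tool_rot: [0.566, 0.825, 0.0, -0.0]
ft_force: [0.4, -0.5, -0.5]
grip_width: 0.0223
grasp_force: 0.0
[ 0.49650132 -0.09356357  0.20139126] [-0.36   0.933  0.   ] [ 0.59  0.23 -0.6   1.98  0.16  0.97  0.28]
[246.9 200.2] 0.96 [ 0.4963 -0.0964  0.112 ]
```

View pics/w12.png

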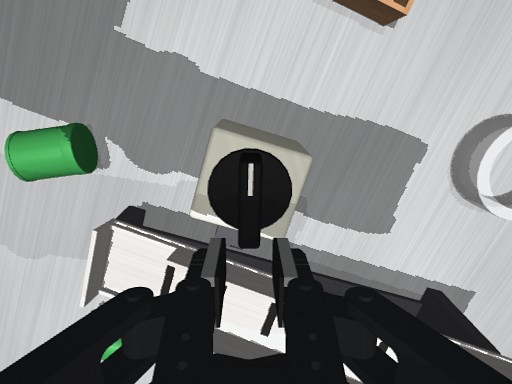

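The knob bar at (250,200) lines up with the fingers, and the track is empty with its fins down. I'll lower over the bar and turn it back.

```bash

python3 -m creep '{"offset":[[0,0,-30],[0,0,-60],[0,0,-85],[0,0,-95],[0,0,-95]],"delta_rot":[[0,0,0],[0,0,0],[0,0,0],[0,0,0],[0,0,0]]}'
python3 -m creep '{"offset":[[0,0,0],[0,0,0],[0,0,0],[0,0,0],[0,0,0]],"delta_rot":[[0,0,0.1],[0,0,0.2],[0,0,0.3],[0,0,0.4],[0,0,0.5]]}'
python3 -m creep '{"offset":[[0,0,0],[0,0,0],[0,0,0],[0,0,0],[0,0,0]],"delta_rot":[[0,0,0.1],[0,0,0.2],[0,0,0.3],[0,0,0.4],[0,0,0.5]]}'
python3 -m creep '{"offset":[[0,0,0],[0,0,0],[0,0,0],[0,0,0],[0,0,0]],"delta_rot":[[0,0,0.1],[0,0,0.2],[0,0,0.32],[0,0,0.3],[0,0,0.3]]}'
python3 -m creep '{"offset":[[0,0,30],[0,0,60],[0,0,100],[-20,-40,110],[-40,-80,110]],"delta_rot":[[0,0,0],[0,0,0],[0,0,0],[0,0,0],[0,0,0]]}'
python3 -m creep '{"offset":[[-10,-40,10],[-20,-80,20],[-30,-120,20],[-30,-160,20],[-30,-160,20]],"delta_rot":[[0,0,0],[0,0,0],[0,0,0],[0,0,0],[0,0,0]]}'
python3 - <<'E'
from h import *
p=ctrl.read_camera("top")
cv2.imwrite("pics/t6.png",cv2.resize(p["img"][110:280,80:420,::-1],(800,400)))
E
```

```text
t: 49.9
tool_pos: [0.4961, -0.0939, 0.1056]
tool_rot: [0.566, 0.824, -0.0, -0.001]
ft_force: [-0.2, -0.3, 0.7]
grip_width: 0.0222
grasp_force: 0.0
t: 50.4
tool_pos: [0.4976, -0.0944, 0.1079]
tool_rot: [0.343, 0.939, 0.0, 0.001]
ft_force: [0.8, 1.0, -2.0]
grip_width: 0.0218
grasp_force: 5.4
t: 50.9
tool_pos: [0.4976, -0.0944, 0.1079]
tool_rot: [0.1, 0.995, -0.0, 0.001]
ft_force: [-0.1, -0.2, 0.4]
grip_width: 0.0223
grasp_force: 0.0
t: 51.4
tool_pos: [0.4972, -0.0946, 0.1072]
tool_rot: [-0.045, 0.999, -0.0, 0.001]
ft_force: [-0.1, 0.1, 0.7]
grip_width: 0.0222
grasp_force: 0.0
t: 51.9
tool_pos: [0.4578, -0.1746, 0.2189]
tool_rot: [-0.047, 0.999, -0.001, 0.002]
ft_force: [0.1, -0.6, -0.9]
grip_width: 0.0219
grasp_force: 0.0
t: 52.4
tool_pos: [0.4254, -0.3397, 0.2365]
tool_rot: [-0.043, 0.999, -0.0, 0.0]
ft_force: [-0.3, 1.0, -0.9]
grip_width: 0.0221
grasp_force: 0.0
```

View pics/t6.png

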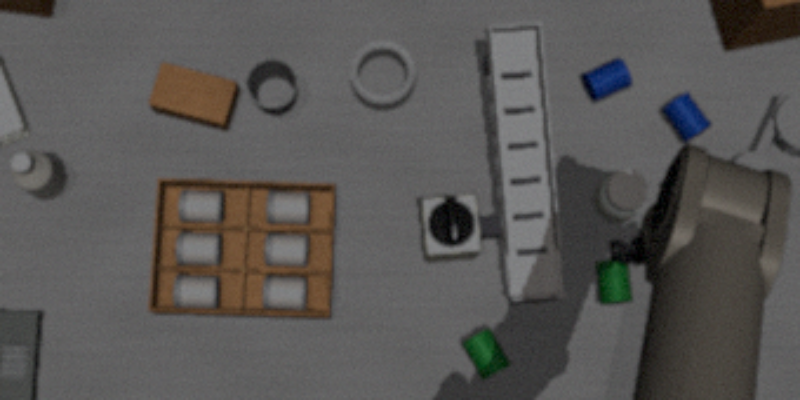

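The view shows all six tins in their compartments (case at (245,248)), the knob bar along the track again at (452,220), the track empty, and nothing else moved. I'm handing in.

```bash
python3 -c "
from rig import ctrl
print(ctrl.sign_off())"
```

```text
the job is handed in; nothing more can be done
None
```

All six tins are in the case, one per compartment in a single layer, the knob is turned back to shut, and the job was handed in at about 52 s; the last top view showed nothing else on the table moved.

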